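Locate the board in the test jig and lock the toggle clamp

TASK

Put the small green board from the foam pad into the test jig for its probe test: lay it flat on the spring probes, square chip towards the clamp, slide it up snugly against all three locating pins without forcing it, and let go of it. Then push the red handle of the toggle clamp down over centre until it rests on its stop, firmly but without straining it, so that the pad holds the board down on the rests. Leave the other things on the desk where they are.

Things in the scene. Friction and masses are not known exactly. Their poses are not given: they have to be found in the camera images.
- board: small green circuit board, 78 x 58 mm, about 45 g, lying flat on a white foam pad 5 mm thick. Origin: centre of the underside; x along the 78 mm, y along the 58 mm, z up. The slab is 6 mm thick with straight edges; parts up to 15 mm tall stand on it, a black connector 22 mm tall, 42 mm long along the -y edge. The square black chip is at the -x end. Hold it by the two long edges
- jig: grey test jig, fixed: base plate 232 x 116 mm, top at z 16 mm, with the nest at the jig's origin and a steel toggle clamp at its -x end. Origin: on the desk under the middle of the nest; x points from the clamp towards the nest, z up. Under the long edges of a board in the nest nothing stands higher than 24 mm between x -22 and +22 mm, so fingers have room there
- probe0: one of six brass spring probes, 3 mm thick, in the middle of the nest (x -22, 0, +22, y -14, +14 mm of the jig); origin at its tip, 34 mm over the desk. A board laid in the nest floats on them with its underside at 34 mm; under about 3 N in all they give way by 4 mm, and the board then sits on four brass rests (x +-35, y +-25 mm of the jig, tops at 30 mm)
- pins: the three steel locating pins, 8 mm thick, tops at z 42 mm (tapered over the last 2.5 mm); origin and axes of the jig. Two side pins at x -27 and +27, y +33 mm, one end pin at x -43, y -4 mm. A board against all three has its +y long edge at y +29 and its -x short edge (chip end) at x -39 mm of the jig, its axes along the jig's and its black connector on the side without pins
- nest (a point): middle of the nest at the height of the rests' tops, 30 mm over the desk, with the jig's axes: the board's origin lies here when it is pressed home against all pins and rests. A push of 4 to 5 N seats the board on the pins
- board_side_a (a point): point on the board's +y long edge, at x +27, y +29, z +3 mm of the board
- board_side_b (a point): point on the board's +y long edge, at x -27, y +29, z +3 mm of the board
- board_end (a point): middle of the board's -x short edge, at x -39, y 0, z +3 mm of the board
- clamp_handle (a joint): angle of the clamp's red handle, rad: 0 fully open (standing up, leaning 15 deg away from the nest), growing as it is pushed down away from the nest; 1.45 at dead centre, 1.52 on its stop, over centre, pointing away from the nest, about 12 deg below level. In the jig's x-z plane an unbent handle points at 1.832 + value, counted from +x to +z. It is stiff, stays where it is left, never snaps over
- handle_pivot (a point): on the handle's axis, level, parallel to the jig's y; at x -126, y +21, z 53 mm of the jig. The red grip is a round bar 14 mm thick, 34 to 89 mm from it. The clamp is used: its grip is bent up or down by up to 0.09 rad from the unbent direction. Pushed 65 mm from the axis it takes 2 to 4 N, up to 9 N some 0.2 rad before dead centre, 1 to 3 N past it, then it meets a hard stop; 12 N there is plenty
- clamp_pad: black rubber pad, 12 mm across, on a sprung spindle at the end of the clamp's arm; origin: middle of its underside. Pushing the handle swings it down on the bare patch of the board beside the chip (x -10, y +21 mm of the jig); it presses with about 20 N once the clamp is shut. With the clamp open the arm stands upright about x -105 to -45 mm of the jig, up to 120 mm over the desk
- ball_pen: blue ball pen, 9 x 142 mm, lying loose on the desk; origin at the middle of its underside
- tweezers_1: steel tweezers, 14 x 118 mm, lying loose on the desk; origin at the middle of its underside
- capacitor_1: small black capacitor, 12 mm thick, 20 mm tall, standing loose on the desk; origin at the middle of its underside
- capacitor_2: small blue capacitor, 12 mm thick, 20 mm tall, standing loose on the desk; origin at the middle of its underside
- solder_spool: white spool of solder, 69 x 52 x 46 mm, loose; origin at the middle of its underside
- flux_jar: amber jar with a white lid, 43 mm wide, 38 mm tall, loose; origin at the middle of its underside
- tweezers_2: steel tweezers, 14 x 118 mm, lying loose left of the jig; origin at the middle of the underside
- driver_small: small screwdriver with a yellow and black handle, 11 x 104 mm, lying loose left of the jig; origin at the middle of the underside
Things that resemble listed ones, but are neither listed nor needed, are in the scene too. What is shaped like the board but purple is not meant.

How it is judged (in metres and radians):
On the way:
1. the board lies in the nest against all three pins (each edge within 1.5 mm), let go, with the clamp still open (y of board_side_a in the frame of nest between 0.0275 and 0.032 m and y of board_side_b in the frame of nest above 0.0275 m and x of board_end in the frame of nest between -0.042 and -0.0375 m and z of board in the frame of nest below 0.0065 m and angle between board's own z axis and vertical below 0.06 rad and contact force between the fingers and board below 0.1 N and value of joint clamp_handle below 0.5 rad), for 0.2 s.
At the end, for the whole second after the job is handed in: the handle is over centre on its stop (above 1.505 rad), the pad presses on the board with more than 12 N, and the board lies still and level, down on the rests (within 1.5 mm) and with its side and end edges within 1.5 mm of the three locating pins (value of joint clamp_handle above 1.505 rad and contact force between clamp_pad and board above 12 N and y of board_side_a in the frame of nest between 0.0275 and 0.032 m and y of board_side_b in the frame of nest above 0.0275 m and x of board_end in the frame of nest between -0.042 and -0.0375 m and z of board in the frame of nest below 0.0015 m and angle between board's own z axis and vertical below 0.03 rad and linear speed of board below 0.02 m/s); the robot touches nothing.
It fails at once if the board is forced against the locating pins with more than 15 N (contact force between board and pins above 15 N).
It fails at once if the robot pushes on the jig or its clamp with more than 35 N (contact force between any of the fingers, the arm and jig above 35 N).
It fails at once if one of the other things on the desk is moved by more than 20 mm (distance of any of ball_pen, tweezers_1, capacitor_1, capacitor_2, solder_spool, flux_jar, tweezers_2, driver_small from where it was at the start of the episode above 0.02 m).
It also fails if it takes over 54 s, if anything falls off the work surface, if the arm or the gripper's body presses on something with over 40 N, if the wrist force passes 120 N, or if a joint passes its speed limit or range.

ROBOT

A 6-joint arm with a two-finger parallel gripper is mounted at the origin on a cart in front of the work surface, level with it; the furniture and walls round the work are solid. World frame = base frame: x ahead of the robot, y to its left, z up, the work surface at z = 0. Lengths are in mm, angles in rad, forces in N, time in s.
With the tool pointing down it reaches from about 350 to 775 mm from the base axis. Payload 7.3 kg.
Tool frame: the origin (TCP) lies on the centre line of the jaws, within the pads' length; the fingertips stand 11 mm ahead of it and the grasp point (between the pads) lies 8 mm behind it; z points along the fingers, y is the line along which they close (so a half turn about z gives the same grasp; the last joint's range is limited). The gripper opens to 92 mm and grips with 3 to 60 N. Pads are 19 mm wide; open, the fingers measure 130 mm over their backs; the gripper's body (75 mm by 190 mm) begins 47 mm behind the grasp point.
Start: joints at [-1.273, 0.342, 1.524, -0, 1.275, -0.146], TCP at [225.445, -474.15, 237.741] pointing down, gripper open.
Joint ranges: [-2.53, 2.53], [-0.77, 2.02], [0.04, 2.7], [-1, 4.14], [0.28, 2.66], [-3.11, 3.11]. Speed limits (rad/s): [2.57, 2.57, 3.14, 3.14, 3.14, 3.14].

INTERFACE

Orientations are given as [roll, pitch, yaw] about the fixed x, y, z axes, in that order (R = Rz(yaw) Ry(pitch) Rx(roll)).
In Python, from plant import bot gives the robot as it stands.
- The arm moves only by the tool step_arm, never from a script. Its argument "deltas" is a list of rows, each a list of 5 numbers: the opening, from 0 (shut) to 1 (fully open), then the shift along the tool's x, y, z each as a share of 0.5 m, from -1 to 1, then the turn about the tool's z as a share of pi/2 rad, from -1 to 1. In form: [[claw, x, y, z, turn], ...]. A call has 1 to 8 rows; each row shifts and turns the commanded pose from where the row before left it, along the tool's axes as they then stand; what a row does not reach is not made up. A row lasts 1/10 s, in which the tool goes at most 50 mm and 8.59 degrees, less where a joint would pass 70% of its speed; a pose out of reach is approached as far as the arm can. A call with a number of a shift or a turn outside -1 to 1 is refused whole. A call with a gripper value outside its range is refused whole. The fingers move at their own pace and stop on an object; the grip force is fixed at half the most. Time passes only in rows, so rows that do not move let the fingers close. It gives the time, the measured TCP pose, the force, the opening and the grip force at its end, in the units of the state.
- bot.get_obs(): the state, without advancing time (a new reading comes with each control period).
- bot.capture(name): name is "side" or "top"; returns (picture, depth): 420x560x3 uint8, red, green, blue; 420x560 float32, mm along the optical axis (not along the pixel's ray), 0 where there is no reading.
- bot.camera_params(name): a dict with "fov_y" (degrees; the focal length in pixels is half the picture's height over the tangent of half this angle, whatever the lens; pixels are square), "cx", "cy" (the principal point, pixels), "rvec" (rotation vector, rad) and "tvec" (3), from world to camera coordinates, as OpenCV has them. Camera axes: x right, y down, z forward; pixel columns grow to the right and rows downward; lengths in mm; the calibration is good to about 2 mm. A picture is of the moment at which its call begins. camera_params takes no time and is no camera call.
- bot.close_job(): hands the job in; it is judged then, once.
The state is a dict: "time": time; "joint_positions": joint angles; "dq": joint speeds; "tau": joint torques, N m; "tool_pos": TCP position; "tcp_rot": TCP orientation; "contact_force": force on the tool from outside, world axes, zero at the start; "moment": the same for the moment, N m; "grip_width": finger opening in mm; "finger_force": force on a finger pad.
Only numpy, scipy, OpenCV 4.12 (cv2) and the standard library are available. Lean on these libraries where they do the work, as an engineer would, in place of code of your own. Each camera call takes 0.05 s, during which the arm holds its last target. There are 200 camera calls.

## Working session

There is one attempt and no reset: what is moved stays moved. The work goes in short steps, Python scripts to look and compute and a tool call to move; the robot and the scene stay as the last step left them, time stands still between calls to the robot, and variables do not carry over. Pictures are saved under pics/ and viewed, at most 10 in all, crops included, and the job is handed in when it is done.

Besides the shell and the picture viewer there is one more tool, called after "Request:" by a JSON object that holds its "fn" and its "kwargs". step_arm: Moves the arm, as the interface text tells. Shift numbers are shares of 0.5 m and turn numbers shares of pi/2 rad, none past 1 either way. Its arguments: {"type":"object","properties":{"deltas":{"type":"array","items":{"type":"array","items":{"type":"number","minimum":-1,"maximum":1}}}},"required":["deltas"]}

```bash
mkdir -p pics; cat > h.py <<'E'
import numpy as np, cv2
from plant import bot
def cam(n):
    p=bot.camera_params(n); f=210/np.tan(np.radians(p['fov_y'])/2)
    K=np.array([[f,0,p['cx']],[0,f,p['cy']],[0,0,1.]]); R=cv2.Rodrigues(np.array(p['rvec'],float))[0]
    return K,R,np.array(p['tvec'],float).ravel()
def ray(n,uv,z):
    K,R,t=cam(n); uv=np.atleast_2d(np.array(uv,float))
    d=np.c_[uv,np.ones(len(uv))]@np.linalg.inv(K).T@R; c=-R.T@t
    return c+d*((z-c[2])/d[:,2])[:,None]
def proj(n,P):
    K,R,t=cam(n); q=(np.atleast_2d(P)@R.T+t)@K.T; return q[:,:2]/q[:,2:]
def cloud(n,dep):
    K,R,t=cam(n); v,u=np.mgrid[:420,:560]
    q=np.stack([u,v,np.ones_like(u)],-1)@np.linalg.inv(K).T*dep[...,None]
    return (q-t)@R
def save(n,img): cv2.imwrite('pics/'+n+'.png',img[...,::-1])
E
python3 - <<'E'
from h import *
for n in('top','side'):
    im,d=bot.capture(n); np.savez(n+'0',im=im,d=d); save(n+'0',im)
    K,R,t=cam(n); print(n,K[0,0],K[:2,2],-R.T@t,R[2], bot.camera_params(n).keys())
print(bot.get_obs())
E
```

```text
top 431.645564519575 [280.23479013 208.81265683] [ 470.14137805  -24.52844625 1111.61758071] [ 0.07862538  0.01493663 -0.99679233] dict_keys(['fov_y', 'cx', 'cy', 'rvec', 'tvec'])
side 506.0361854153393 [283.84007358 208.34059818] [-24.38918197 811.14428034 891.26600764] [ 0.44320171 -0.63004537 -0.63766376] dict_keys(['fov_y', 'cx', 'cy', 'rvec', 'tvec'])
{'time': 0.1, 'joint_positions': array([-1.27300832e+00,  3.42603579e-01,  1.52489009e+00, -3.60488656e-05,
        1.27539093e+00, -1.45969532e-01]), 'dq': array([ 0.00157235, -0.00023577, -0.00280183, -0.00247703,  0.00168756,
       -0.001381  ]), 'tau': array([ 9.45104439e-04, -4.32006311e+01, -2.44694388e+01,  7.18234177e-02,
        5.26105484e-02, -5.85272596e-05]), 'tool_pos': array([ 225.32742045, -473.81691563,  237.15108472]), 'tcp_rot': array([-3.14030944e+00, -1.53807624e-04,  4.43767961e-01]), 'contact_force': array([0.83303373, 0.27009885, 0.13099158]), 'moment': array([ 0.00176201, -0.02193859,  0.0521625 ]), 'finger_force': 0.0, 'grip_width': 91.68447138511127}
```

View pics/top0.png

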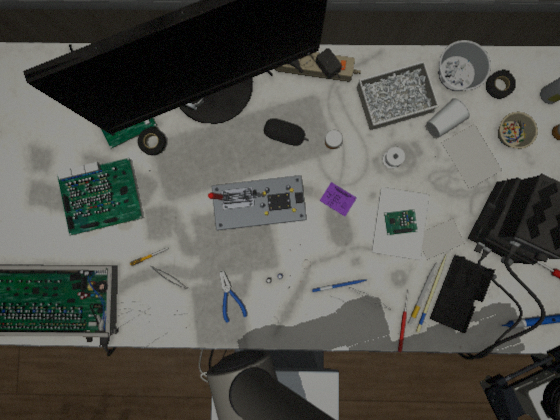

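View pics/side0.png

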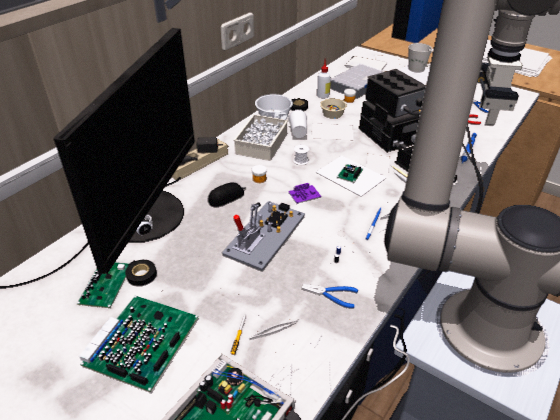

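The top view shows the jig at (260,202), with the red clamp handle to the left at (214,196). Candidates for the board are the small green one on the white pad at (401,221), the purple lookalike at (338,198), and the large green boards at (100,195), (130,130) and (50,300). I choose (401,221), the small green one on foam, and check it close up.

```bash
python3 - <<'E'
from h import *
a=np.load('top0.npz'); im=a['im'];d=a['d']
c1=cv2.resize(im[195:245,370:436],(528,400),interpolation=cv2.INTER_CUBIC)
c2=cv2.resize(im[165:235,200:315],(690,420),interpolation=cv2.INTER_CUBIC)
out=np.zeros((600,800,3),np.uint8)
b=cv2.resize(im[198:244,370:436],(396,276),interpolation=cv2.INTER_CUBIC); out[:276,:396]=b
s=np.load('side0.npz')['im']; e=cv2.resize(s[155:190,325:385],(400,233),interpolation=cv2.INTER_CUBIC); out[:233,400:]=e
out[280:600,:526]=cv2.resize(im[168:238,200:315],(526,320),interpolation=cv2.INTER_CUBIC)
e=cv2.resize(s[195:275,215:310],(274,231),interpolation=cv2.INTER_CUBIC); out[280:511,526:]=e
save('crop0',out)
P=cloud('top',d)
hsv=cv2.cvtColor(im,cv2.COLOR_RGB2HSV)
m=np.zeros((420,560),bool); m[200:245,375:430]=True
g=m&(hsv[...,0]>55)&(hsv[...,0]<100)&(hsv[...,1]>90)
print(g.sum())
v,u=np.nonzero(g|(m&(P[...,2]>9)))
print('u',u.min(),u.max(),'v',v.min(),v.max())
k=np.median(P[g],0);print(k,np.percentile(P[g][:,2],[5,25,50,75,95]))
q=cv2.convexHull(np.c_[u,v].astype(np.float32)); r=cv2.minAreaRect(np.c_[u,v].astype(np.float32)); print(r)
bx=cv2.boxPoints(r); w=ray('top',bx,11); print(w, np.linalg.norm(np.diff(w,axis=0),axis=1))
# jig plate
m=np.zeros((420,560),bool); m[165:240,200:315]=True
j=m&(P[...,2]>11)&(P[...,2]<21)
v,u=np.nonzero(j); r=cv2.minAreaRect(np.c_[u,v].astype(np.float32)); print(r, np.median(P[j][:,2]))
bx=cv2.boxPoints(r); w=ray('top',bx,16); print(w, np.linalg.norm(np.diff(w,axis=0),axis=1))
print(P[300:310:5,200,2], P[270,200])
E
```

```text
358
u 376 427 v 200 244
[ 524.62647005 -303.35512812   11.41299745] [ 8.01917655  9.92784579 11.41299745 12.93968248 15.4369276 ]
((400.85382080078125, 220.66925048828125), (47.50529861450195, 44.77653884887695), 7.125016689300537)
[[ 481.03101416 -248.26266607   11.        ]
 [ 594.52938692 -262.69952656   11.        ]
 [ 580.99557877 -382.43940438   11.        ]
 [ 467.89489196 -367.09691672   11.        ]] [114.41286449 120.50229169 114.13657295]
((258.6123962402344, 202.140869140625), (45.20010757446289, 90.74408721923828), 83.41805267333984) 16.969094973292535
[[615.65750139 170.39522601  16.        ]
 [645.44727019 -60.23677677  16.        ]
 [530.51549846 -74.63396977  16.        ]
 [500.86162274 154.05153562  16.        ]] [232.54795427 115.83001044 230.60011431]
[-0.22130797 -0.0899538 ] [397.97164401 194.92186788   2.13559101]
```

View pics/crop0.png

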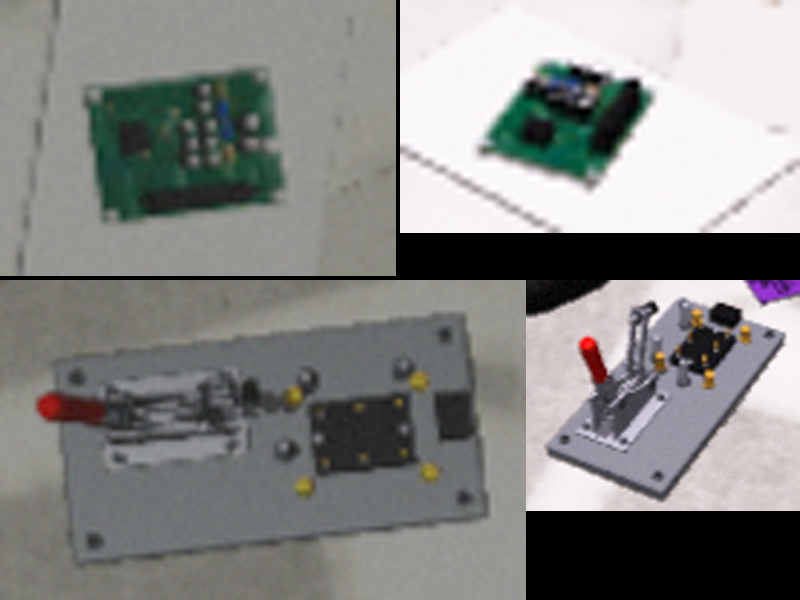

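The crop confirms a green board with its square chip at the left (world +y) and its connector on the near side. In the jig the pins are on the far side and at the clamp end, so the board already has nearly the right yaw. Next I measure the poses.

```bash
python3 - <<'E'
from h import *
T=np.load('top0.npz');S=np.load('side0.npz')
def blobs(im,box,lo,hi,amin):
    u0,u1,v0,v1=box; s=4
    c=cv2.resize(im[v0:v1,u0:u1],None,fx=s,fy=s,interpolation=cv2.INTER_CUBIC)
    m=cv2.inRange(cv2.cvtColor(c,cv2.COLOR_RGB2HSV),lo,hi)
    n,l,st,ce=cv2.connectedComponentsWithStats(m)
    return [(st[i,4]/s/s,(ce[i]-(s-1)/2)/s+[u0,v0]) for i in range(1,n) if st[i,4]>amin*s*s],m
for n,im,box in(('top',T['im'],(255,305,175,220)),('side',S['im'],(260,310,198,250))):
    b,m=blobs(im,box,(15,130,110),(30,255,255),1.5)
    for a,c in b: print(n,round(a,1),c.round(1),ray(n,c,28).round(1)[0][:2])
# board corners
for n,im,box in(('top',T['im'],(376,426,202,242)),('side',S['im'],(328,375,158,190))):
    b,m=blobs(im,box,(55,80,25),(95,255,255),1)
    m=cv2.morphologyEx(m,cv2.MORPH_CLOSE,np.ones((21,21)))
    c=max(cv2.findContours(m,0,1)[0],key=cv2.contourArea)
    r=cv2.minAreaRect(((c[:,0]-1.5)/4+[box[0],box[2]]).astype(np.float32)); print(n,r)
    h=cv2.convexHull(c)[:,0]; h=(h-1.5)/4+[box[0],box[2]]
    w=ray(n,h,11)[:,:2].astype(np.float32); r=cv2.minAreaRect(w); print('board world',r); print(cv2.boxPoints(r).round(1))
# red handle
for n,im,box in(('top',T['im'],(200,235,180,215)),('side',S['im'],(225,260,205,250))):
    b,m=blobs(im,box,(0,150,80),(6,255,255),3); print(n,b)
E
```

```text
top 9.2 [291.1 189.6] [604.7 -34.9]
top 6.1 [264.1 192.6] [596.2  33.1]
top 8.5 [293.5 209.6] [554.  -41.6]
top 6.7 [266.1 212.7] [545.4  27.1]
side 15.3 [273.8 207.8] [598.9 -27.9]
side 5.6 [290.6 211.9] [552.4 -40.1]
side 7.6 [290.6 214.9] [545.5 -30.2]
side 5.6 [260.8 221. ] [594.4  35.2]
side 3.1 [276.3 221.6] [560.2  13.7]
side 3.9 [260.8 224.7] [585.8  46.5]
side 17.0 [278.  228.7] [540.7  33.4]
top ((400.30767822265625, 221.96153259277344), (21.799104690551758, 30.047414779663086), 82.87498474121094)
board world ((527.6728515625, -313.7134704589844), (55.26823043823242, 75.9455795288086), 7.629958629608154)
[[ 495.2 -279.7]
 [ 505.3 -355. ]
 [ 560.1 -347.7]
 [ 550.  -272.4]]
side ((349.8096618652344, 172.4678955078125), (21.14401626586914, 15.492841720581055), 16.699243545532227)
board world ((524.5040893554688, -310.6076354980469), (54.56766891479492, 76.7752914428711), 7.741181373596191)
[[ 492.3 -276.2]
 [ 502.6 -352.3]
 [ 556.7 -345. ]
 [ 546.4 -268.9]]
top [(np.float64(24.8125), array([210.79565491, 195.22449622]))]
side [(np.float64(69.875), array([237.84436494, 221.56753131]))]
```

Request:
{"fn": "step_arm", "kwargs": {"deltas": [[1,0.085,-0.0024,0,0],[1,0.085,-0.0024,0,0],[1,0.085,-0.0024,0,0],[1,0.085,-0.0024,0,-0.08],[1,0.085,0.01,0,-0.08],[1,0.085,0.02,0,-0.08],[1,0.08,0.03,0,-0.08],[1,0,0,0,-0.08]]}}

```text
time: 0.9
tool_pos: [496.5, -336.4, 236.9]
tcp_rot: [3.142, -0.002, 1.082]
contact_force: [0.4, -0.9, -0.1]
grip_width: 91.9
finger_force: 0.0
```

Request:
{"fn": "step_arm", "kwargs": {"deltas": [[1,0,0,0,-0.079],[1,0,0,0,-0.079],[1,0,0,0,-0.079],[1,0,0,0,-0.079],[1,0,0,0,-0.079],[1,0.0246,0.0648,0.08,0],[1,0,0,0.08,0],[1,0,0,0.08,0]]}}

```text
time: 1.7
tool_pos: [522.1, -323.6, 118.3]
tcp_rot: [3.141, 0.0, 1.694]
contact_force: [-0.0, -0.5, -1.3]
grip_width: 91.8
finger_force: 0.0
```

```bash
python3 - <<'E'
from h import *
o=bot.get_obs(); print(o['tool_pos'],o['tcp_rot'],o['contact_force'])
t,d=bot.capture('top'); s,e=bot.capture('side')
def cr(n,im,c,w,h):
    u,v=proj(n,c)[0].round().astype(int); print(n,u-w//2,v-h//2)
    return cv2.resize(im[v-h//2:v+h//2,u-w//2:u+w//2],None,fx=4,fy=4,interpolation=cv2.INTER_CUBIC)
a=cr('top',t,[527,-312,40],96,120); b=cr('side',s,[527,-312,40],96,120)
save('over',np.hstack([a,b]))
E
```

```text
[ 522.05919711 -323.59816968  118.31241203] [3.14148410e+00 1.36230912e-04 1.69377902e+00] [-0.01687897 -0.52596276 -1.32361249]
top 355 162
side 302 104
```

View pics/over.png

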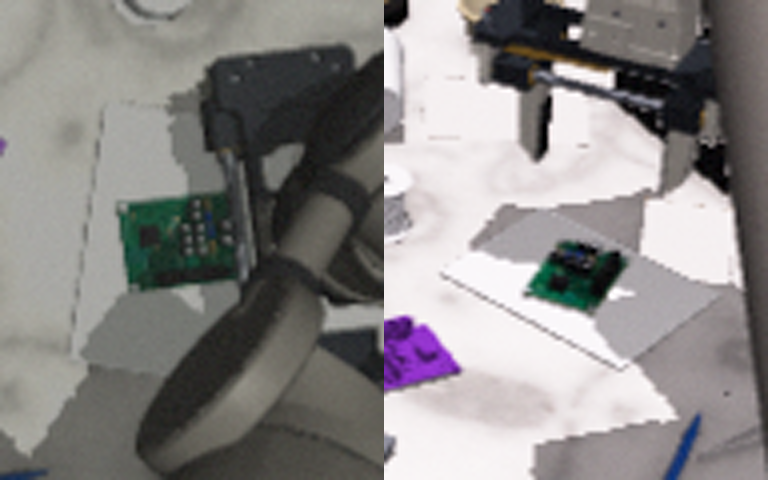

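```bash
python3 - <<'E'
from h import *
c=np.array([522.06,-323.6,107.3]); y=np.array([np.sin(1.694),-np.cos(1.694),0])
for k in(46,50,55,60,65): print(k,proj('side',[c+k*y,c-k*y]).round(1).tolist())
print(proj('side',[527.7,-313.7,11]),proj('side',[524.5,-310.6,11]))
E
```

```text
46 [[340.9, 139.2], [370.7, 147.4]]
50 [[339.7, 138.8], [372.0, 147.7]]
55 [[338.1, 138.4], [373.7, 148.2]]
60 [[336.5, 137.9], [375.4, 148.7]]
65 [[334.9, 137.5], [377.0, 149.1]]
[[349.3557581 171.4991222]] [[349.77697886 172.3525916 ]]
```

Request:
{"fn": "step_arm", "kwargs": {"deltas": [[1,0,0,0.06,0],[1,0,0,0.05,0],[1,0,0,0,0],[1,0,0,0,0]]}}

```text
time: 2.2
tool_pos: [522.3, -324.9, 66.7]
tcp_rot: [3.141, 0.001, 1.692]
contact_force: [-0.7, -0.4, 0.6]
grip_width: 91.8
finger_force: 0.0
```

Request:
{"fn": "step_arm", "kwargs": {"deltas": [[1,0.0085,0.0106,0.045,-0.0064],[1,0,0,0.048,0],[1,0,0,0,0],[1,0,0,0,0]]}}

```text
time: 2.6
tool_pos: [527.2, -320.1, 20.4]
tcp_rot: [3.14, 0.002, 1.703]
contact_force: [0.3, -0.4, 0.3]
grip_width: 91.4
finger_force: 0.0
```

Request:
{"fn": "step_arm", "kwargs": {"deltas": [[1,0,0,0.0064,0],[1,0,0,0,0],[0.55,0,0,0,0],[0.55,0,0,0,0],[0.55,0,0,0,0],[0.55,0,0,0,0],[0.55,0,0,0,0],[0.55,0,0,0,0]]}}

```text
time: 3.4
tool_pos: [526.7, -319.9, 16.3]
tcp_rot: [3.141, 0.001, 1.703]
contact_force: [-1.4, 0.1, 6.4]
grip_width: 56.9
finger_force: 30.8
```

Request:
{"fn": "step_arm", "kwargs": {"deltas": [[0.55,0,0,-0.02,0],[0.55,0,0,-0.06,0],[0.55,0,0,-0.08,0],[0.55,0,0,-0.04,0],[0.55,0,0,0,0],[0.55,0.04,0.01,0,0],[0.55,0.08,0.02,0,0],[0.55,0.08,0.02,0,0]]}}

```text
time: 4.2
tool_pos: [537.0, -214.8, 113.5]
tcp_rot: [-3.139, -0.002, 1.701]
contact_force: [0.8, -0.4, -0.8]
grip_width: 57.5
finger_force: 30.0
```

Request:
{"fn": "step_arm", "kwargs": {"deltas": [[0.55,0.08,0.02,0,0],[0.55,0.08,0.02,0,0],[0.55,0.08,0.025,0,0],[0.55,0.08,0.025,0,0],[0.55,0.055,0.02,0,0],[0.55,0,0,0,0],[0.55,0,0,0,0]]}}

```text
time: 4.9
tool_pos: [566.9, -22.6, 113.9]
tcp_rot: [-3.139, -0.001, 1.705]
contact_force: [0.3, -0.5, -0.7]
grip_width: 57.1
finger_force: 30.0
```

```bash
python3 - <<'E'
from h import *
o=bot.get_obs(); print(o['tool_pos'],o['tcp_rot'],o['contact_force'],o['grip_width'],o['finger_force'])
t,d=bot.capture('top'); s,e=bot.capture('side'); np.savez('c1',t=t,s=s,d=d,e=e)
a=cv2.resize(t[150:250,200:320],None,fx=4,fy=4,interpolation=cv2.INTER_CUBIC)[:400,:400]
b=cv2.resize(s[150:250,220:320],None,fx=4,fy=4,interpolation=cv2.INTER_CUBIC)
save('nest1',np.hstack([cv2.resize(t[150:250,220:320],(400,400),interpolation=cv2.INTER_CUBIC),b]))
E
```

```text
[566.87448768 -22.60973446 113.94145285] [-3.13899275e+00 -5.73017758e-04  1.70488683e+00] [ 0.30110449 -0.53134012 -0.68681727] 57.11204163306593 29.999414384365082
```

View pics/nest1.png

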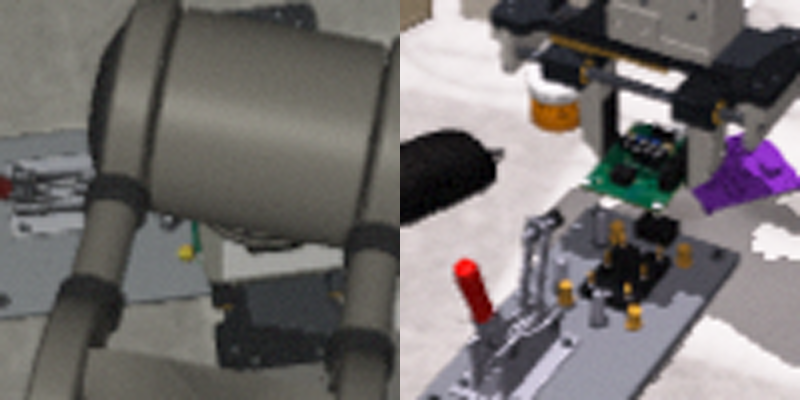

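```bash
python3 - <<'E'
from h import *
r=lambda L,z:ray('side',[[220+(x-400)/4,150+y/4] for x,y in L],z)[:,:2]
R=r([(565,282),(634,308),(618,222),(685,246)],30); print('rests',R.round(1),R.mean(0))
B=r([(588,193),(672,206)],108.6); print('board chip end',B.round(1),B.mean(0))
y=np.radians(-82.5); M=np.array([[np.cos(y),np.sin(y)],[-np.sin(y),np.cos(y)]])
print('rests jig',((R-R.mean(0))@M.T).round(1)); print('chip end in jig',((B-R.mean(0))@M.T).round(1))
# green of held board, hull on z 108.6
s=np.load('c1.npz')['s'];c=cv2.resize(s[175:210,260:300],None,fx=4,fy=4,interpolation=cv2.INTER_CUBIC)
m=cv2.inRange(cv2.cvtColor(c,cv2.COLOR_RGB2HSV),(60,80,25),(95,255,255))
cc=max(cv2.findContours(m,0,1)[0],key=cv2.contourArea)[:,0]
w=ray('side',(cc-1.5)/4+[260,175],108.6)[:,:2]; j=(w-R.mean(0))@M.T
print('green extent jig',j.min(0),j.max(0))
E
```

```text
rests [[593.3  34.6]
 [542.1  29.1]
 [601.6 -35. ]
 [550.7 -40.5]] [571.92984601  -2.96266491]
board chip end [[576.4  30. ]
 [526.5  10.3]] [551.44744188  20.15836825]
rests jig [[-34.4  26.1]
 [-35.7 -25.3]
 [ 35.7  25.2]
 [ 34.5 -26. ]]
chip end in jig [[-32.1   8.7]
 [-19.1 -43.3]]
green extent jig [-27.47538431 -36.95936261] [23.40801032 21.56801925]
```

```bash
python3 - <<'E'
from h import *
a=np.load('c1.npz');s=a['s'];P=cloud('side',a['e'])
h=cv2.cvtColor(s,cv2.COLOR_RGB2HSV); m=cv2.inRange(h,(60,80,25),(95,255,255))>0
b=np.zeros_like(m); b[175:210,260:300]=1; q=P[m&b]; q=q[(q[:,2]>85)&(q[:,2]<116)]
y=np.radians(-82.5); M=np.array([[np.cos(y),np.sin(y)],[-np.sin(y),np.cos(y)]])
j=(q[:,:2]-[571.9,-3])@M.T
for k in range(3):
    A=np.c_[j,np.ones(len(j))]; c=np.linalg.lstsq(A,q[:,2],rcond=None)[0]; r=q[:,2]-A@c; k=abs(r)<2.5*r.std(); j,q=j[k],q[k]
print(len(q),c,r.std(),'z at chip end',c@[-28,-8,1],'at tcp',c@[19,-8,1])
E
```

```text
163 [-2.75016801e-02  3.11978336e-03  1.07840001e+02] 1.5062765984109878 z at chip end 108.58508930773577 at tcp 107.29251034382817
```

Request:
{"fn": "step_arm", "kwargs": {"deltas": [[0.55,0,0,0.04,0],[0.55,0,0,0.05,0],[0.55,0,0,0.03,0],[0.55,0,0,0.01,0],[0.55,0,0,0,0],[0.55,0,0,0,0]]}}

```text
time: 5.6
tool_pos: [568.3, -24.6, 50.9]
tcp_rot: [3.141, 0.0, 1.702]
contact_force: [-0.4, -0.7, -0.9]
grip_width: 57.2
finger_force: 30.0
```

Request:
{"fn": "step_arm", "kwargs": {"deltas": [[0.55,0,0,0.006,0],[0.55,0,0,0,0],[0.55,0,0,0,0]]}}

```text
time: 5.9
tool_pos: [568.1, -23.9, 47.6]
tcp_rot: [3.141, 0.0, 1.703]
contact_force: [0.3, 0.1, 0.0]
grip_width: 57.2
finger_force: 30.0
```

Request:
{"fn": "step_arm", "kwargs": {"deltas": [[0.55,0,0,0.003,0],[0.55,0,0,0,0],[0.55,0,0,0,0]]}}

```text
time: 6.2
tool_pos: [568.0, -23.9, 45.8]
tcp_rot: [3.141, 0.0, 1.703]
contact_force: [-1.1, -0.4, 0.9]
grip_width: 57.3
finger_force: 30.7
```

Request:
{"fn": "step_arm", "kwargs": {"deltas": [[0.55,0,0,0.004,0],[0.55,0,0.003,0,0],[0.55,0,0.004,0,0],[0.55,0,0.003,0,0],[0.55,0,0,0,0],[0.55,0,0,0,0]]}}

```text
time: 6.8
tool_pos: [569.1, -23.7, 45.1]
tcp_rot: [-3.134, -0.0, 1.703]
contact_force: [-19.8, -3.4, 23.7]
grip_width: 57.2
finger_force: 55.6
```

The +y finger met the side pin at jig x +27, because I was still offset 12 mm in x. I back off, move along x to clear the pin, and then slide.

Request:
{"fn": "step_arm", "kwargs": {"deltas": [[0.55,0,-0.012,-0.002,0],[0.55,0,-0.004,0,0],[0.55,0,0,0,0],[0.55,0,0,0,0]]}}

```text
time: 7.2
tool_pos: [565.0, -24.3, 44.5]
tcp_rot: [-3.141, 0.0, 1.703]
contact_force: [-0.8, -0.2, 0.6]
grip_width: 56.9
finger_force: 30.0
```

Request:
{"fn": "step_arm", "kwargs": {"deltas": [[0.55,0.006,0,0,0],[0.55,0.006,0,0,0],[0.55,0.004,0,0,0],[0.55,0,0,0,0],[0.55,0,0,0,0]]}}

```text
time: 7.7
tool_pos: [563.9, -16.1, 44.7]
tcp_rot: [3.142, -0.0, 1.703]
contact_force: [-0.5, 0.4, 0.9]
grip_width: 57.9
finger_force: 30.0
```

Request:
{"fn": "step_arm", "kwargs": {"deltas": [[0.55,0,0.008,0,0],[0.55,0,0.006,0,0],[0.55,0,0,0,0],[0.55,0,0,0,0]]}}

```text
time: 8.1
tool_pos: [571.2, -15.5, 44.7]
tcp_rot: [3.141, 0.0, 1.703]
contact_force: [-0.3, -0.0, 0.1]
grip_width: 57.5
finger_force: 30.0
```

Request:
{"fn": "step_arm", "kwargs": {"deltas": [[0.55,0,0.003,0,0],[0.55,0,0.003,0,0],[0.55,0,0,0,0],[0.55,0,0,0,0]]}}

```text
time: 8.5
tool_pos: [573.9, -15.0, 44.7]
tcp_rot: [3.141, 0.0, 1.703]
contact_force: [0.5, -0.3, 1.0]
grip_width: 57.4
finger_force: 30.0
```

Request:
{"fn": "step_arm", "kwargs": {"deltas": [[0.55,0,0.002,0,0],[0.55,0,0,0,0],[0.55,0,0,0,0]]}}

```text
time: 8.8
tool_pos: [574.8, -14.9, 44.7]
tcp_rot: [3.142, 0.0, 1.703]
contact_force: [0.0, -0.2, 1.0]
grip_width: 57.3
finger_force: 30.0
```

Request:
{"fn": "step_arm", "kwargs": {"deltas": [[0.55,0,0.002,0,0],[0.55,0,0,0,0],[0.55,0,0,0,0]]}}

```text
time: 9.1
tool_pos: [575.7, -14.8, 44.7]
tcp_rot: [-3.141, 0.0, 1.703]
contact_force: [-0.7, -0.4, 1.0]
grip_width: 57.5
finger_force: 30.0
```

Request:
{"fn": "step_arm", "kwargs": {"deltas": [[0.55,0,0.001,0,0],[0.55,0,0,0,0],[0.55,0,0,0,0]]}}

```text
time: 9.4
tool_pos: [575.9, -14.8, 44.6]
tcp_rot: [-3.141, -0.0, 1.703]
contact_force: [-2.2, -0.7, 1.7]
grip_width: 57.5
finger_force: 30.0
```

Request:
{"fn": "step_arm", "kwargs": {"deltas": [[0.55,0.002,0,0,0],[0.55,0.002,0,0,0],[0.55,0,0,0,0],[0.55,0,0,0,0]]}}

```text
time: 9.8
tool_pos: [575.6, -12.9, 44.5]
tcp_rot: [-3.141, 0.0, 1.703]
contact_force: [-3.9, -4.1, 0.1]
grip_width: 57.4
finger_force: 30.0
```

Request:
{"fn": "step_arm", "kwargs": {"deltas": [[0.55,0.0015,0,0,0],[0.55,0,0,0,0],[0.55,0,0,0,0]]}}

```text
time: 10.1
tool_pos: [575.6, -12.2, 44.6]
tcp_rot: [-3.141, 0.0, 1.703]
contact_force: [-4.1, -3.1, 1.8]
grip_width: 57.6
finger_force: 30.0
```

Request:
{"fn": "step_arm", "kwargs": {"deltas": [[0.55,0.0012,-0.0005,0,0],[0.55,0,0,0,0],[0.55,0,0,0,0]]}}

```text
time: 10.4
tool_pos: [575.5, -11.5, 44.6]
tcp_rot: [-3.141, 0.0, 1.703]
contact_force: [-4.2, -3.7, -0.1]
grip_width: 57.4
finger_force: 30.0
```

Request:
{"fn": "step_arm", "kwargs": {"deltas": [[0.55,0.001,0,0,0],[0.55,0,0,0,0],[0.55,0,0,0,0]]}}

```text
time: 10.7
tool_pos: [575.4, -11.0, 44.7]
tcp_rot: [-3.141, 0.0, 1.703]
contact_force: [-3.1, -3.6, 0.8]
grip_width: 57.6
finger_force: 30.0
```

Request:
{"fn": "step_arm", "kwargs": {"deltas": [[0.55,0.0012,0,0,0],[0.55,0,0,0,0],[0.55,0,0,0,0]]}}

```text
time: 11.0
tool_pos: [575.3, -10.4, 44.7]
tcp_rot: [-3.141, 0.0, 1.703]
contact_force: [-3.1, -2.9, 0.7]
grip_width: 57.5
finger_force: 30.0
```

Request:
{"fn": "step_arm", "kwargs": {"deltas": [[0.55,0.001,0,0,0],[0.55,0,0,0,0],[0.55,0,0,0,0]]}}

```text
time: 11.3
tool_pos: [575.3, -9.9, 44.7]
tcp_rot: [-3.141, 0.0, 1.703]
contact_force: [-4.9, -3.1, -0.2]
grip_width: 57.1
finger_force: 30.0
```

```bash
python3 - <<'E'
from h import *
s,e=bot.capture('side'); np.savez('c2',s=s,e=e)
save('nest2',cv2.resize(s[190:250,235:315],(800,600),interpolation=cv2.INTER_CUBIC))
y=np.radians(-82.5); M=np.array([[np.cos(y),np.sin(y)],[-np.sin(y),np.cos(y)]])
J=lambda L:np.array([[*(np.array(p[:2])@M+[571.9,-3]),p[2]] for p in L])
print(((proj('side',J([(-39,29,38),(-39,-29,38),(39,-29,38),(-43,-4,42),(-27,33,42)]))-[235,190])*10).round())
E
```

```text
[[243. 288.]
 [442. 359.]
 [581. 185.]
 [348. 325.]
 [253. 245.]]
```

View pics/nest2.png

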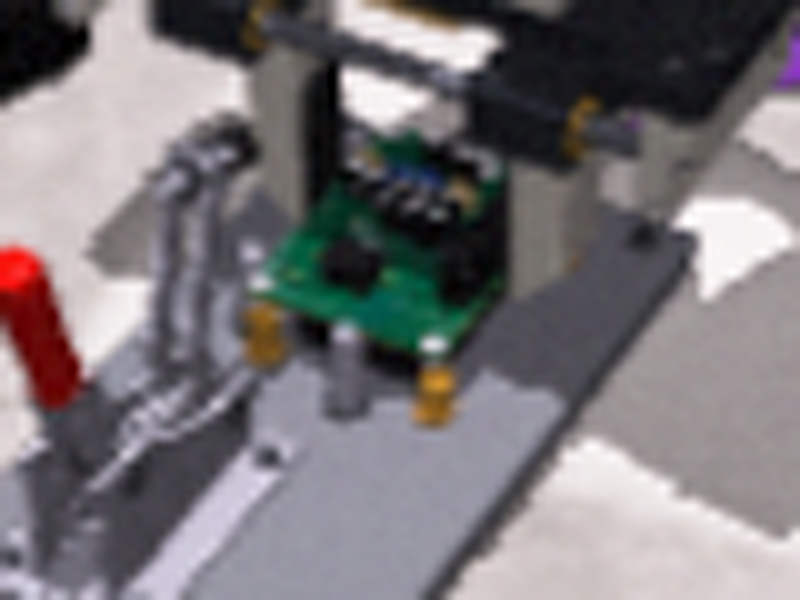

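The side view shows the chip edge running from (250,285) to (437,347), just short of the end pin, whose top is at (348,330). The side pins are touching. I keep sliding in x.

Request:
{"fn": "step_arm", "kwargs": {"deltas": [[0.55,0.0012,-0.0003,0,0],[0.55,0,0,0,0],[0.55,0,0,0,0]]}}

```text
time: 11.65
tool_pos: [575.2, -9.4, 44.7]
tcp_rot: [3.142, 0.0, 1.703]
contact_force: [-3.6, -4.4, 1.0]
grip_width: 57.2
finger_force: 30.0
```

Request:
{"fn": "step_arm", "kwargs": {"deltas": [[0.55,0.0012,0,0,0],[0.55,0,0,0,0],[0.55,0,0,0,0]]}}

```text
time: 11.95
tool_pos: [575.2, -9.3, 44.7]
tcp_rot: [3.142, 0.001, 1.703]
contact_force: [-3.4, -6.4, 0.5]
grip_width: 57.4
finger_force: 30.0
```

Request:
{"fn": "step_arm", "kwargs": {"deltas": [[0.75,0,0,0,0],[0.85,0,0,0,0],[0.85,0,0,0,0],[0.85,0,0,0,0],[0.85,0,0,0,0]]}}

```text
time: 12.45
tool_pos: [575.3, -8.5, 44.8]
tcp_rot: [3.141, 0.0, 1.703]
contact_force: [0.7, 0.1, 0.2]
grip_width: 77.8
finger_force: 0.0
```

```bash
python3 - <<'E'
from h import *
o=bot.get_obs(); print(o['tool_pos'],o['contact_force'],o['grip_width'],o['finger_force'])
s,e=bot.capture('side')
save('nest3',cv2.resize(s[190:250,235:315],(800,600),interpolation=cv2.INTER_CUBIC))
E
```

```text
[575.31844903  -8.46740191  44.7907457 ] [0.69000246 0.10474894 0.18946059] 77.79889203953174 0.0
```

View pics/nest3.png

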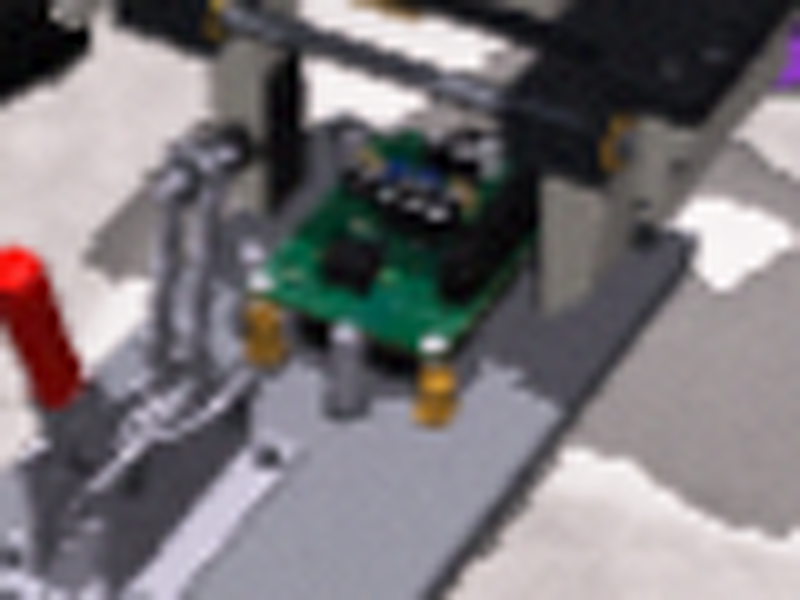

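Request:
{"fn": "step_arm", "kwargs": {"deltas": [[0.85,0,0,-0.02,0],[0.85,0,0,-0.06,0],[0.85,0,0,-0.08,0],[0.5,0,0,-0.06,0],[0,0,0,0,0],[0,0,0,0,0],[0,0,0,0,0]]}}

```text
time: 13.2
tool_pos: [574.4, -8.6, 153.9]
tcp_rot: [-3.14, -0.0, 1.703]
contact_force: [-0.9, 0.3, 0.5]
grip_width: 51.0
finger_force: 0.0
```

```bash
python3 - <<'E'
from h import *
print(bot.get_obs()['tool_pos'])
J=np.array([574.5,-3.3]); y=np.radians(-82.5); M=np.array([[np.cos(y),np.sin(y)],[-np.sin(y),np.cos(y)]])
# red handle centroid, rays met with jig plane y=+21
for n,uv in(('top',(210.8,195.2)),('side',(237.84,221.57))):
    for z in(105,113,120): print(n,z,((ray(n,uv,z)[0,:2]-J)@M.T).round(1))
s,e=bot.capture('side'); t,d=bot.capture('top'); np.savez('c3',s=s,t=t)
def mk(im,b):
    u0,u1,v0,v1=b;return cv2.resize(im[v0:v1,u0:u1],(400,400),interpolation=cv2.INTER_CUBIC)
save('rel',np.hstack([mk(t,(220,310,160,250)),mk(s,(230,320,180,270))]))
E
```

```text
[574.35065034  -8.58359884 153.85562397]
top 105 [-155.6   25.4]
top 113 [-154.3   24.4]
top 120 [-153.1   23.5]
side 105 [-138.4   26. ]
side 113 [-146.    20.8]
side 120 [-152.7   16.2]
```

View pics/rel.png

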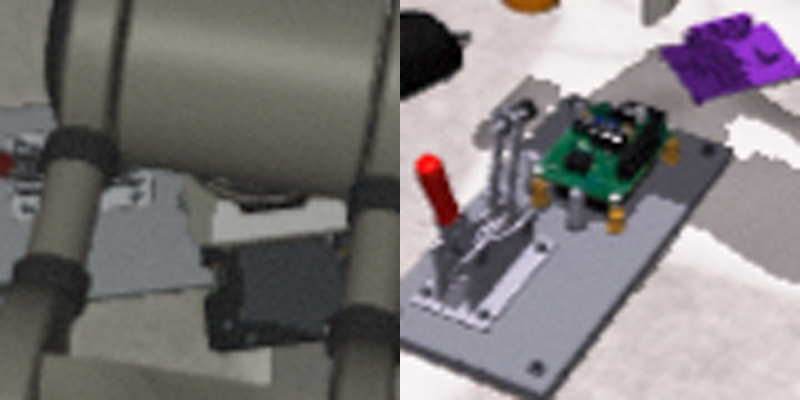

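Request:
{"fn": "step_arm", "kwargs": {"deltas": [[0,0.06,0.01,0,0],[0,0.09,0.016,0,0],[0,0.07,0.016,0,0],[0,0.028,0,0.02,0],[0,0,0,0.02,0],[0,0,0,0,0],[0,0,0,0,0]]}}

```text
time: 14.0
tool_pos: [579.3, 115.4, 133.9]
tcp_rot: [-3.14, 0.0, 1.701]
contact_force: [-0.3, 0.3, 0.2]
grip_width: 0.5
finger_force: 0.0
```

Request:
{"fn": "step_arm", "kwargs": {"deltas": [[0,0.014,0,0,0],[0,0.0134,0,0,0],[0,0.012,0,0.003,0],[0,0.012,0,0.004,0],[0,0.011,0,0.004,0],[0,0,0,0,0]]}}

```text
time: 14.6
tool_pos: [575.4, 148.8, 128.9]
tcp_rot: [-3.142, -0.0, 1.703]
contact_force: [-0.3, -0.5, 0.1]
grip_width: 0.2
finger_force: 0.6
```

Request:
{"fn": "step_arm", "kwargs": {"deltas": [[0,0.012,0,0.006,0],[0,0.012,0,0.007,0],[0,0,0,0,0]]}}

```text
time: 14.9
tool_pos: [573.6, 160.8, 122.1]
tcp_rot: [-3.141, -0.001, 1.703]
contact_force: [-0.0, -1.4, -0.0]
grip_width: 0.3
finger_force: 0.5
```

```bash
cat > hd.py <<'E'
from h import *
def red(im):
    c=im[190:270,205:275]; m=cv2.inRange(cv2.cvtColor(c,cv2.COLOR_RGB2HSV),(0,150,60),(6,255,255))
    v,u=np.nonzero(m); p=np.c_[u+205,v+190].astype(float); i=p[:,1].argmin(); 
    d=np.linalg.svd(p-p.mean(0))[2][0]
    return len(p),p.mean(0).round(1),p.min(0),p.max(0),d.round(2)
def axis(val,r):
    J=np.array([574.2,-.6]);y=np.radians(-82.5);a=1.832+val
    x=-126+r*np.cos(a); return [*(J+x*np.array([np.cos(y),np.sin(y)])+21*np.array([-np.sin(y),np.cos(y)])),53+r*np.sin(a)]
E
python3 - <<'E'
from hd import *
print('start',red(np.load('side0.npz')['im'])); s,e=bot.capture('side'); np.savez('c4',s=s); print('now',red(s))
for v in(0,.25,.5,.75): print(v,proj('side',[axis(v,34),axis(v,61),axis(v,89)]).round(1).tolist())
E
```

```text
start (60, array([237.9, 221.3]), array([234., 215.]), array([242., 229.]), array([0.39, 0.92]))
now (58, array([232.5, 232.2]), array([227., 229.]), array([239., 236.]), array([0.96, 0.28]))
0 [[240.3, 228.0], [238.1, 221.5], [235.8, 214.4]]
0.25 [[238.6, 231.0], [235.1, 226.9], [231.2, 222.4]]
0.5 [[237.2, 234.3], [232.5, 232.9], [227.4, 231.3]]
0.75 [[236.1, 237.7], [230.6, 239.1], [224.6, 240.6]]
```

Request:
{"fn": "step_arm", "kwargs": {"deltas": [[0,0.01,0,0.01,0],[0,0.009,0,0.012,0],[0,0.008,0,0.012,0],[0,0.006,0,0.012,0],[0,0.006,0,0.012,0],[0,0.005,0,0.008,0],[0,0,0,0,0]]}}

```text
time: 15.65
tool_pos: [570.7, 181.7, 88.7]
tcp_rot: [-3.14, 0.0, 1.703]
contact_force: [0.9, 0.5, 0.4]
grip_width: 0.5
finger_force: 0.2
```

```bash
python3 - <<'E'
from hd import *
s,e=bot.capture('side'); print('now',red(s))
for v in(.9,1,1.1,1.2,1.3,1.4): print(v,proj('side',[axis(v,34),axis(v,61),axis(v,89)]).round(1).tolist())
E
```

```text
now (53, array([228.1, 247.6]), array([222., 242.]), array([237., 252.]), array([-0.88,  0.47]))
0.9 [[235.7, 239.7], [229.8, 242.7], [223.4, 246.0]]
1 [[235.5, 240.9], [229.5, 245.0], [222.9, 249.5]]
1.1 [[235.4, 242.2], [229.3, 247.3], [222.7, 252.8]]
1.2 [[235.4, 243.3], [229.2, 249.4], [222.6, 255.9]]
1.3 [[235.4, 244.4], [229.3, 251.3], [222.8, 258.8]]
1.4 [[235.5, 245.4], [229.5, 253.1], [223.1, 261.4]]
```

Request:
{"fn": "step_arm", "kwargs": {"deltas": [[0,0.004,0,0.01,0],[0,0.003,0,0.01,0],[0,0.001,0,0.008,0],[0,0,0,0.008,0],[0,0,0,0,0],[0,0,0,0,0]]}}

```text
time: 16.3
tool_pos: [570.2, 185.6, 71.4]
tcp_rot: [-3.141, -0.0, 1.703]
contact_force: [-1.5, -1.3, 2.6]
grip_width: 0.0
finger_force: 1.5
```

Now I lift 3 mm, shift 16 mm outward along the grip, and press down in small steps.

Request:
{"fn": "step_arm", "kwargs": {"deltas": [[0,0,0,-0.008,0],[0,0.016,0,0,0],[0,0.016,0,0,0],[0,0,0,0.008,0],[0,0,0,0,0]]}}

```text
time: 16.8
tool_pos: [568.8, 203.1, 72.2]
tcp_rot: [3.139, -0.001, 1.703]
contact_force: [-0.2, 0.7, 3.0]
grip_width: 0.2
finger_force: 1.5
```

Request:
{"fn": "step_arm", "kwargs": {"deltas": [[0,0,0,0.006,0],[0,0,0,0.006,0],[0,0,0,0,0],[0,0,0,0,0]]}}

```text
time: 17.2
tool_pos: [568.7, 203.1, 66.2]
tcp_rot: [3.14, -0.001, 1.703]
contact_force: [1.3, 4.4, 4.5]
grip_width: 0.5
finger_force: 2.5
```

Request:
{"fn": "step_arm", "kwargs": {"deltas": [[0,0,0,0.005,0],[0,0,0,0,0],[0,0,0,0,0]]}}

```text
time: 17.5
tool_pos: [568.6, 202.5, 63.6]
tcp_rot: [3.14, -0.001, 1.703]
contact_force: [0.6, 5.2, 4.1]
grip_width: 0.6
finger_force: 2.7
```

Request:
{"fn": "step_arm", "kwargs": {"deltas": [[0,0,0,0.004,0],[0,0,0,0,0],[0,0,0,0,0]]}}

```text
time: 17.8
tool_pos: [568.5, 201.8, 61.3]
tcp_rot: [3.141, -0.0, 1.703]
contact_force: [0.6, 4.2, 3.2]
grip_width: 0.2
finger_force: 2.5
```

Request:
{"fn": "step_arm", "kwargs": {"deltas": [[0,0,0,0.004,0],[0,0,0,0,0],[0,0,0,0,0]]}}

```text
time: 18.1
tool_pos: [568.3, 201.2, 59.0]
tcp_rot: [-3.141, 0.0, 1.703]
contact_force: [1.0, 3.2, 3.5]
grip_width: 0.5
finger_force: 1.7
```

Request:
{"fn": "step_arm", "kwargs": {"deltas": [[0,0,0,0.003,0],[0,0,0,0,0],[0,0,0,0,0]]}}

```text
time: 18.4
tool_pos: [568.3, 201.1, 57.4]
tcp_rot: [-3.141, 0.0, 1.703]
contact_force: [0.6, 0.6, 1.2]
grip_width: 0.9
finger_force: 1.0
```

```bash
python3 - <<'E'
from hd import *
s,e=bot.capture('side'); print('now',red(s)); print(bot.get_obs()['contact_force'])
for v in(1.2,1.3,1.4,1.5): print(v,proj('side',[axis(v,34),axis(v,61),axis(v,89)]).round(1).tolist())
E
```

```text
now (20, array([228.2, 259.4]), array([223., 249.]), array([236., 263.]), array([-0.64,  0.77]))
[0.95911375 1.37454391 1.53092684]
1.2 [[235.4, 243.3], [229.2, 249.4], [222.6, 255.9]]
1.3 [[235.4, 244.4], [229.3, 251.3], [222.8, 258.8]]
1.4 [[235.5, 245.4], [229.5, 253.1], [223.1, 261.4]]
1.5 [[235.7, 246.3], [229.9, 254.7], [223.7, 263.7]]
```

The force dropped, so the handle is past dead centre. I press on to the stop.

Request:
{"fn": "step_arm", "kwargs": {"deltas": [[0,0,0,0.003,0],[0,0,0,0,0],[0,0,0,0,0]]}}

```text
time: 18.75
tool_pos: [568.3, 201.2, 56.0]
tcp_rot: [-3.141, 0.0, 1.703]
contact_force: [0.8, 0.4, 0.6]
grip_width: 0.4
finger_force: 0.6
```

Request:
{"fn": "step_arm", "kwargs": {"deltas": [[0,0,0,0.0025,0],[0,0,0,0,0],[0,0,0,0,0]]}}

```text
time: 19.05
tool_pos: [568.2, 201.3, 54.8]
tcp_rot: [-3.141, 0.0, 1.703]
contact_force: [1.2, -0.2, 2.1]
grip_width: 0.4
finger_force: 0.4
```

Request:
{"fn": "step_arm", "kwargs": {"deltas": [[0,0,0,0.0025,0],[0,0,0,0,0],[0,0,0,0,0]]}}

```text
time: 19.35
tool_pos: [568.2, 201.5, 53.6]
tcp_rot: [-3.141, 0.0, 1.703]
contact_force: [-0.0, 0.5, 0.1]
grip_width: 0.4
finger_force: 0.3
```

Request:
{"fn": "step_arm", "kwargs": {"deltas": [[0,0,0,0.002,0],[0,0,0,0,0],[0,0,0,0,0]]}}

```text
time: 19.65
tool_pos: [568.5, 201.5, 53.1]
tcp_rot: [3.141, 0.0, 1.703]
contact_force: [-0.5, -0.1, 5.0]
grip_width: 0.7
finger_force: 2.1
```

Request:
{"fn": "step_arm", "kwargs": {"deltas": [[0,0,0,0.0016,0],[0,0,0,0,0],[0,0,0,0,0]]}}

```text
time: 19.95
tool_pos: [568.6, 201.5, 52.8]
tcp_rot: [3.141, 0.0, 1.703]
contact_force: [-1.4, -1.1, 8.3]
grip_width: 0.4
finger_force: 4.0
```

Request:
{"fn": "step_arm", "kwargs": {"deltas": [[0,0,0,0.0006,0],[0,0,0,0,0],[0,0,0,0,0]]}}

```text
time: 20.25
tool_pos: [568.7, 201.5, 52.7]
tcp_rot: [3.141, 0.0, 1.703]
contact_force: [-2.2, -1.8, 9.9]
grip_width: 0.6
finger_force: 4.6
```

Request:
{"fn": "step_arm", "kwargs": {"deltas": [[0,0,0,0.0006,0],[0,0,0,0,0],[0,0,0,0,0],[0,0,0,-0.01,0],[0,0,0,-0.06,0],[0,0,0,-0.09,0],[0,0,0,-0.09,0],[0,0,0,0,0]]}}

```text
time: 21.05
tool_pos: [571.5, 202.4, 182.9]
tcp_rot: [3.13, -0.001, 1.703]
contact_force: [0.8, 0.4, -0.7]
grip_width: 0.8
finger_force: 0.0
```

```bash
python3 - <<'E'
from hd import *
o=bot.get_obs(); print(o['tool_pos'],o['contact_force'])
s,e=bot.capture('side'); t,d=bot.capture('top'); print('now',red(s))
y=np.radians(-82.5); M=np.array([[np.cos(y),np.sin(y)],[-np.sin(y),np.cos(y)]])
P=cloud('side',e); h=cv2.cvtColor(s,cv2.COLOR_RGB2HSV); m=cv2.inRange(h,(60,80,25),(95,255,255))>0
b=np.zeros_like(m); b[190:235,255:300]=1; q=P[m&b]; j=(q[:,:2]-[572,-1.5])@M.T; k=(abs(q[:,2]-36)<8); q,j=q[k],j[k]
A=np.c_[j,np.ones(len(j))]; print(len(q),np.median(q[:,2]),np.linalg.lstsq(A,q[:,2],rcond=None)[0])
save('end',cv2.resize(s[190:265,215:315],(800,600),interpolation=cv2.INTER_CUBIC))
E
```

```text
[571.47400422 202.36167912 182.88801854] [ 0.77800767  0.35530196 -0.70938747]
now (102, array([230.4, 255.7]), array([224., 246.]), array([237., 265.]), array([-0.53,  0.85]))
181 35.20348212583355 [-3.54189370e-03 -1.35761137e-03  3.53652790e+01]
```

View pics/end.png

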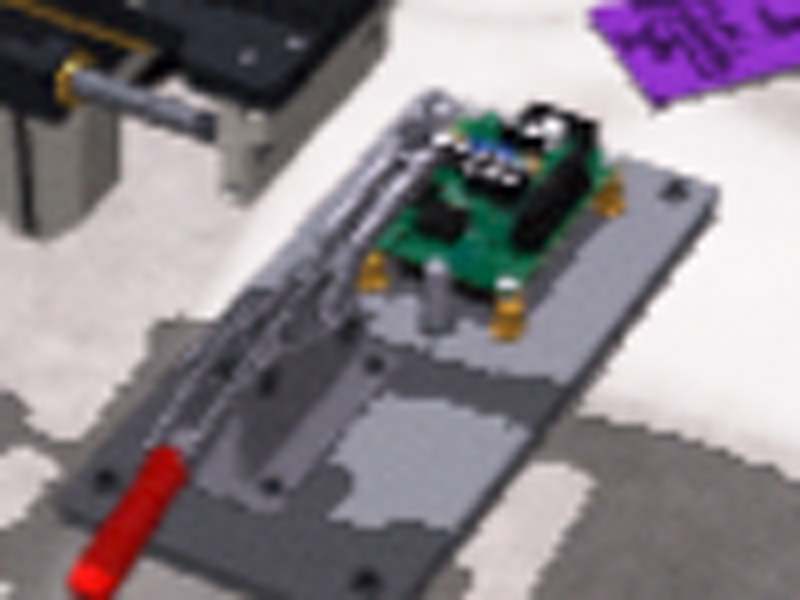

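The side view shows the red handle lying down past level (160,450 to 90,580), the pad arm down on the board, and the board level on the rests against the end pin at (437,270). The gripper is clear, so I hand in.

```bash
python3 -c "
from plant import bot
print(bot.close_job())"
```

```text
the job is handed in; nothing more can be done
None
```

The job is handed in, though the simulator returned no verdict: the board lies level in the nest against the pins, the clamp was pushed to its stop with about 10 N, and the gripper is clear (one finger bumped a side pin with about 31 N during placing, under the 35 N limit).

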